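# Stamp the pastry box

## Task

Without lifting it, slide the white pastry box gently (never more than 15 N on it) across the table until the printed ring on its lid is centred under the blue rubber stamp of the red hand press. Then press the press's black knob down until the stamp bears on the lid with about 10 N (never 25 N) for half a second, touching the lid nowhere but in the ring, and let the knob spring back up. Leave the box there under the stamp and do not disturb the other goods on the table.

Things in the scene. Friction and masses are not known exactly. Their poses are not given: they have to be found in the camera images.
- pastry_box: closed white card box, 150 (its x) x 130 (its y) x 60 mm high, about 0.45 kg (varies), with a tan band across the lid at its -x end; too wide to grasp. It stands loose on the table and slides when pushed. Origin: centre of its underside; z up. Its +x end points roughly away from the robot at the start (within 26 degrees).
- ring_mark (a point): centre of the orange-brown printed ring (outer diameter 30 mm, with a small centre dot) on the lid's upper face, 25 mm towards the box's +x end from the middle of the lid and on its centre line
- press: red hand stamp press fixed to the table. Origin: on the table straight below the stamp; its +x points from the stamp to the column, which stands beyond the stamp as seen from the robot (within 12 degrees of straight). Column: 30 mm thick, 251 mm tall, its axis 140 mm from the stamp; foot plate from 100 mm on, 160 mm wide.
- press_end (a point): middle of the end face, nearest the robot, of the press's red horizontal arm, 20 mm past the stamp's axis. The arm is 36 mm wide and 34 mm thick (bosses reach 6 mm lower) and runs back to the column; its height differs each time (underside 128 to 149 mm above the table), clamped: it does not move.
- stamp_pad: blue rubber stamp, 18 mm diameter, at the lower end of the plunger; it gives way on a stiff spring, about 3 N per mm, up to 12 mm. Origin 3 mm above its lower face.
- stamp_tip (a point): centre of the stamp's lower face; with the knob up it is 70 to 91 mm above the table
- knob_top (a point): centre of the top of the round black knob (46 mm diameter, 22 mm thick) on the plunger, 163 mm above the stamp's lower face; it is pressed straight down
- plunger (a joint): how far the knob and plunger are pressed down, m: 0 is up, 0.045 the end of travel. The return spring pushes it up with about 3.2 N at the top and 0.06 N more for each mm pressed, so the hand feels this plus the stamp's force on the box.
- muffin_a: bystander: muffin in a brown paper cup, 68 mm wide, 66 mm high, origin under its centre
- muffin_b: bystander: dark muffin in a brown paper cup, 68 mm wide, 66 mm high, origin under its centre
- muffin_c: bystander: muffin in a brown paper cup, 68 mm wide, 66 mm high, origin under its centre
- tartlet: bystander: round tartlet with red berries, 100 mm wide, 32 mm high, origin under its centre
- ink_tin: bystander: flat steel ink tin with a blue pad, 100 x 70 x 18 mm, origin under its centre
- jam_jar: bystander: jam jar with red cap, 64 mm wide, 85 mm high, origin under its centre
There are look-alikes about, which are no part of the job. What is shaped like the pastry_box but purple is not meant.

How it is judged:
By the outcome, as a careful person would: the job done as asked, in the order asked, and still so for the second after the job is handed in, with the robot touching nothing.
It also fails if it takes over 70 s, if anything falls off the work surface, if the arm or the gripper's body presses on something with over 40 N, if the wrist force passes 120 N, or if a joint passes its speed limit or range.

## Robot

A 6-joint arm with a two-finger parallel gripper is mounted at the origin on the work surface. World frame = base frame: x ahead of the robot, y to its left, z up, the work surface at z = 0. Lengths are in mm, angles in rad, forces in N, time in s.
With the tool pointing down it reaches from about 275 to 1000 mm from the base axis. Payload 8.4 kg.
Tool frame: the origin (TCP) lies at the very end of the fingers, on their centre line; the grasp point (between the pads) lies 19 mm behind it; z points along the fingers, y is the direction in which the jaws open and shut (so a half turn about z gives the same grasp; the last joint's range is limited). The gripper opens to 85 mm and grips with 20 to 120 N. Pads are 22 mm wide; open, the fingers measure 114 mm over their backs; the gripper's body (76 mm by 85 mm) begins 54 mm behind the grasp point. The pads swing forward as they close: fully open they stand 13 mm farther back than shut.
Start: joints at [-1.151, 0.353, 1.633, -0, 1.155, -0.002], TCP at [255.876, -570.224, 231.281] pointing down, gripper open.
Joint ranges: [-2.63, 2.63], [-0.92, 2.1], [0.06, 2.66], [-1.3, 4.44], [0, 2.69], [-3.02, 3.02]. Speed limits (rad/s): [2.22, 2.22, 2.79, 3.14, 3.14, 3.14].

## Interface

Orientations are given as [roll, pitch, yaw] about the fixed x, y, z axes, in that order (R = Rz(yaw) Ry(pitch) Rx(roll)).
In Python, from rig import r, vision gives the robot as it stands.
- The arm moves only by the tool move_arm, never from a script. Its argument "series" is text: rows parted by semicolons, each of 7 numbers parted by spaces: the closure, from -1 (fully open) to 1 (shut), then the shift along the tool's x, y, z in units of 40 mm (1.0 is 40 mm), then the turn, a rotation vector about the tool's x, y, z in degrees. In form: grip tx ty tz ax ay az; .... A call has 1 to 20 rows; each row shifts and turns the pose as measured when the row begins, along the tool's axes as they then stand; what a row does not reach is not made up. A row lasts 1/8 s, in which the tool goes at most 62.5 mm and 10.7 degrees, less where a joint would pass 70% of its speed; a pose out of reach is approached as far as the arm can. A call is refused whole if a number of a shift passes 1 or a number of a turn 10.7, either way. A call with a gripper value outside its range is refused whole. The fingers move at their own pace and stop on an object; "grip_force" is the grip in N (left out, the last holds). Time passes only in rows, so rows that do not move let the fingers close. It gives the time, the measured TCP pose, the force and the opening at its end, in the units of the state.
- r.sense(): the state, without advancing time (a new reading comes with each control period).
- vision.grab_frame(name): name is "scene" or "side" or "wrist"; returns the picture (400x640x3 uint8, red, green, blue); there is no depth.
- vision.camera_params(name): a dict with "fx", "fy", "cx", "cy" (pixels), "position" and "rotation" of the camera in the world. Camera axes: x right, y up, looking along -z (the intrinsics and any distortion apply to the point x, -y, -z); pixel columns grow to the right and rows downward; lengths in mm; the calibration is good to about 2 mm. A picture is of the moment at which its call begins: read the wrist's pose just before it. camera_params takes no time and is no camera call; for the wrist camera it gives the pose at the moment of the call.
- r.sign_off(): hands the job in, once; it reports no verdict.
The state is a dict: "clock": time; "qpos": joint angles; "qvel": joint speeds; "joint_efforts": joint torques, N m; "eef_pos": TCP position; "tcp_rot": TCP orientation; "contact_force": force on the tool from outside, world axes, zero at the start; "wrist_torque": the same for the moment, N m; "opening": opening from 0.0 (shut) to 1.0 (fully open).
Only numpy, scipy, OpenCV 4.12 (cv2) and the standard library are available. Lean on these libraries where they do the work, as an engineer would, in place of code of your own. Each camera call takes 0.05 s, during which the arm holds its last target. There are 200 camera calls.

## Working session

There is one attempt and no reset: what is moved stays moved. The work goes in short steps, Python scripts to look and compute and a tool call to move; the robot and the scene stay as the last step left them, time stands still between calls to the robot, and variables do not carry over. Pictures are saved under pics/ and viewed, about 8 in all and at most 12, crops included, and the job is handed in when it is done.

Besides the shell and the picture viewer there is one more tool, called after "Call:" as name(argument=value, ...), one argument or row to a line, values as JSON. move_arm: Moves the arm, as the interface text tells. Its arguments: {"type":"object","properties":{"series":{"type":"string"},"grip_force":{"type":"number"}},"required":["series"]}

```bash
mkdir -p pics; ls
python3 - <<'E'
from rig import r, vision
import cv2
s=r.sense();print(s)
for n in("scene","side","wrist"):
    p=vision.camera_params(n);print(n,p)
    cv2.imwrite(f"pics/{n}0.png",vision.grab_frame(n)[:,:,::-1])
E
```

```text
pics
{'clock': 0.0, 'qpos': array([-1.15141745e+00,  3.53640819e-01,  1.63416279e+00, -2.98232522e-05,
        1.15519261e+00, -2.40653641e-03]), 'qvel': array([-1.52991958e-05,  1.17506323e-03, -1.40372375e-03,  8.40441189e-04,
       -1.85228448e-04,  3.84833610e-04]), 'joint_efforts': array([ 9.20646089e-04, -6.05241323e+01, -3.42062581e+01,  2.44154307e-04,
        9.43298161e-03, -1.47517045e-05]), 'eef_pos': array([ 255.6568739 , -569.78235138,  230.55399843]), 'tcp_rot': array([-3.14018903e+00,  2.38897638e-05,  4.21797492e-01]), 'contact_force': array([0.52600118, 0.48743521, 0.06361376]), 'wrist_torque': array([-0.01837271, -0.03821396,  0.01719509]), 'opening': 0.9982025070204162}
scene {'fx': 477.51261781174355, 'fy': 477.51261781174355, 'cx': 321.34695685761415, 'cy': 199.20006493245145, 'position': array([1035.41178249, -549.18147764, 1137.8302663 ]), 'rotation': array([ 0.69236041, -0.01288854,  0.85817655])}
side {'fx': 374.8785706008838, 'fy': 374.8785706008838, 'cx': 321.2589647003893, 'cy': 198.1986325290637, 'position': array([-184.92543992,  577.70790916,  862.58470201]), 'rotation': array([ 0.87998303,  0.0096068 , -2.32124446])}
wrist {'fx': 317.2996795562448, 'fy': 317.2996795562448, 'cx': 323.73304024300603, 'cy': 196.89831003484926, 'position': array([ 324.98837125, -539.62281137,  374.05261037]), 'rotation': array([-0.30000987,  0.00153517, -1.14950124])}
```

View pics/scene0.png

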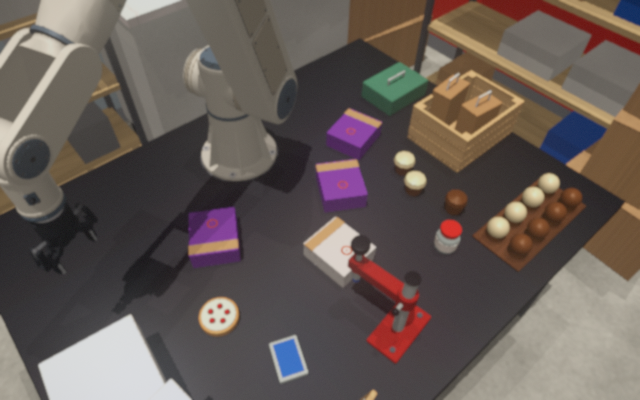

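View pics/side0.png

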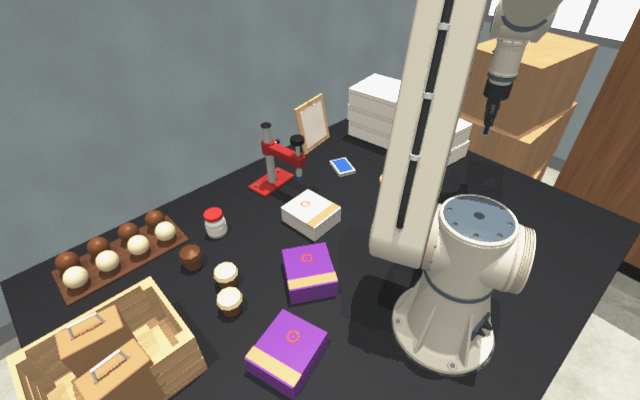

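The scene view shows the white box at about (340,250), with its tan band on the robot side. The press knob is near (361,245) and the column near (405,315). In the side view the press is near (285,160) and the box near (311,213). I'll enlarge both.

```bash
cat > h.py <<'E'
import numpy as np, cv2
from scipy.spatial.transform import Rotation as Ro
def ray(p,u,v):
    d=np.array([(u-p["cx"])/p["fx"],-(v-p["cy"])/p["fy"],-1.]); return p["position"],Ro.from_euler("xyz",p["rotation"]).as_matrix()@d
def at_z(p,uv,z):
    o,d=ray(p,*uv); return o+d*(z-o[2])/d[2]
def proj(p,X):
    c=(np.atleast_2d(X)-p["position"])@Ro.from_euler("xyz",p["rotation"]).as_matrix()
    return np.c_[p["cx"]+p["fx"]*c[:,0]/-c[:,2], p["cy"]-p["fy"]*c[:,1]/-c[:,2]]
def tri(L):
    A=0;b=0
    for p,uv in L:
        o,d=ray(p,*uv); d=d/np.linalg.norm(d); M=np.eye(3)-np.outer(d,d); A=A+M; b=b+M@o
    X=np.linalg.solve(A,b); return X,[proj(p,X)[0]-uv for p,uv in L]
def crop(src,dst,u,v,w,h,k):
    cv2.imwrite(dst,cv2.resize(cv2.imread(src)[v:v+h,u:u+w],None,fx=k,fy=k,interpolation=cv2.INTER_CUBIC))
E
python3 - <<'E'
from h import *
crop("pics/scene0.png","pics/sc.png",290,205,150,150,4)
crop("pics/side0.png","pics/si.png",240,115,125,125,4.8)
E
```

```text
(no output)
```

View pics/sc.png

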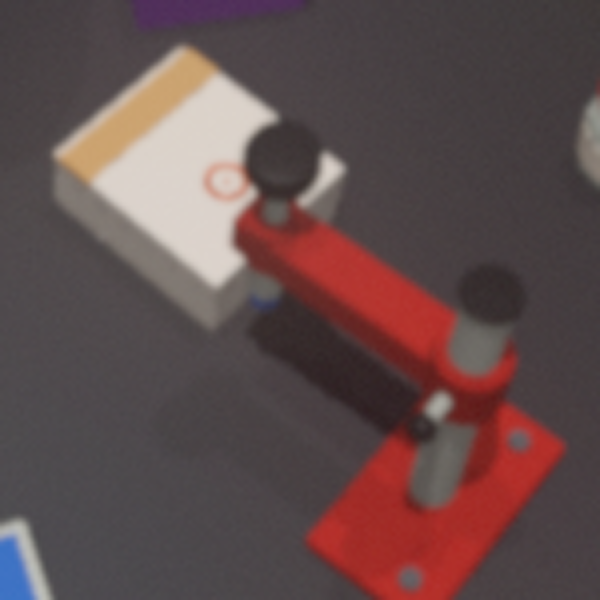

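View pics/si.png

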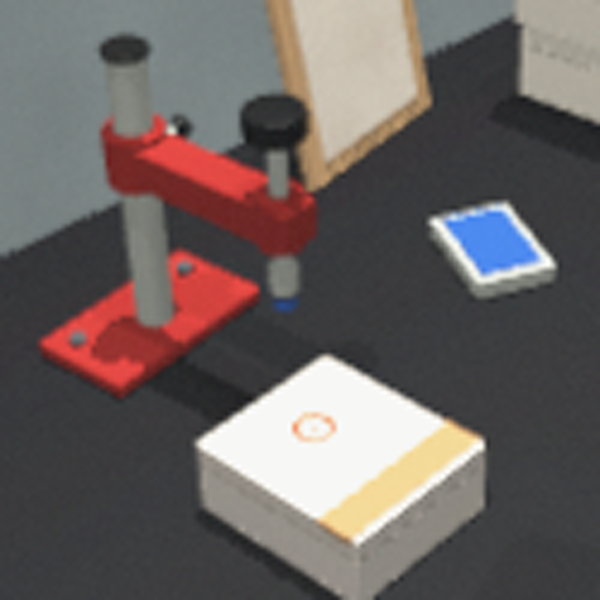

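```bash
cat > m.py <<'E'
from h import *
from rig import vision
ps,pd=vision.camera_params("scene"),vision.camera_params("side")
S=lambda x,y:np.array([(x+.5)/4-.5+290,(y+.5)/4-.5+205]); D=lambda x,y:np.array([(x+.5)/4.8-.5+240,(y+.5)/4.8-.5+115])
np.set_printoptions(precision=1,suppress=True)
pts={"A":((185,46),(356,545)),"B":((54,156),(486,443)),"C":((216,288),(328,355)),"Dd":((346,168),(197,443)),"ring":((226,181),(314,427)),
"knob":((284,152),(275,111)),"tip":((265,301),(285,307)),"coltop":((491,290),(125,47)),"colbase":((433,498),(155,316))}
for n,(a,b) in pts.items():
    X,e=tri([(ps,S(*a)),(pd,D(*b))])
    z={'A':60,'B':60,'C':60,'Dd':60,'ring':60,'coltop':251}.get(n)
    print(n,X,np.array(e).ravel(), *( [at_z(ps,S(*a),z),at_z(pd,D(*b),z)] if z else []))
def near(p,n,u,v): return at_z(p,(u,v),33)
sc={"muffin_b":(456,202),"muffin1":(415,181),"muffin2":(404,160),"jar":(449,237),"tart":(218,316),"tin":(288,358),"purp1":(342,185),"purp2":(214,240)}
for n,u in sc.items(): print(n,at_z(ps,u,50))
E
python3 m.py
```

```text
A [441.6  36.2  59.6] [-0.2 -0.  -0.2 -0. ] [442.3  36.4  60. ] [440.9  36.1  60. ]
B [454.3 -94.8  59.4] [-0.2 -0.  -0.1  0. ] [454.9 -94.7  60. ] [453.6 -94.7  60. ]
C [601.6 -80.8  59.7] [-0.3 -0.  -0.2 -0. ] [602.2 -80.3  60. ] [600.7 -81.1  60. ]
Dd [590.1  48.9  60.3] [-0.4  0.  -0.4 -0. ] [590.7  50.   60. ] [589.5  47.9  60. ]
ring [546.1 -20.   61.2] [-0.  0. -0. -0.] [545.6 -19.3  60. ] [547.1 -20.9  60. ]
knob [638.  -74.4 248.9] [-0.2  0.  -0.2 -0. ]
tip [639.3 -74.5  85.8] [-0.1  0.  -0.  -0. ]
coltop [774.9 -52.8 251.3] [-0.1  0.  -0.  -0. ] [774.9 -52.5 251. ] [775.2 -53.2 251. ]
colbase [781.7 -56.6   9.8] [ 0.1 -0.   0.1  0. ]
muffin_b [627.4 348.6  50. ]
muffin1 [492.5 318.1  50. ]
muffin2 [409.2 358.5  50. ]
jar [695.5 233.7  50. ]
tart [ 479.8 -385.7   50. ]
tin [ 673.8 -320.4   50. ]
purp1 [360.  135.9  50. ]
purp2 [ 281.4 -269.9   50. ]
```

```bash
cat > plan.py <<'E'
# rows (grip tx ty tz ax ay az) that take the measured pose to a tool-down pose x y z yaw(deg)
import sys
from h import *
from rig import r
def plan(x,y,z,yaw,grip,step=34.):
    s=r.sense(); p=np.array(s["eef_pos"]); R=Ro.from_euler("xyz",s["tcp_rot"]); G=Ro.from_euler("xyz",[np.pi,0,np.radians(yaw)])
    n=int(max(1,np.ceil(np.linalg.norm(np.array([x,y,z])-p)/step),np.ceil(np.degrees((R.inv()*G).magnitude())/9.)))
    rv=(R.inv()*G).as_rotvec()/n; d=(np.array([x,y,z])-p)/n; rows=[]
    for i in range(n):
        rows.append(" ".join(f"{v:.3g}" if abs(v)>5e-4 else "0" for v in [grip,*(R.inv().apply(d)/40).round(3),*np.degrees(rv).round(2)])); R=R*Ro.from_rotvec(rv)
    s["contact_force"]; print(n,"; ".join(rows))
if __name__=="__main__": plan(*map(float,sys.argv[1:]))
E
python3 plan.py 514 75 230 95.2 -1 38
python3 - <<'E'
from m import *
print([at_z(ps,u,60)[:2] for u in((317,165),(362,163),(367,203),(327,208))])
E
```

```text
19 -1 0.657 -0.635 0.002 0 0 -3.74; -1 0.697 -0.591 0.002 0 0 -3.74; -1 0.734 -0.544 0.002 0 0 -3.74; -1 0.768 -0.495 0.001 0 0 -3.74; -1 0.799 -0.444 0.001 0 0 -3.74; -1 0.826 -0.391 0.001 0 0 -3.74; -1 0.85 -0.336 0.001 0 0 -3.74; -1 0.87 -0.28 0.001 0 0 -3.74; -1 0.887 -0.223 0.001 0 0 -3.74; -1 0.899 -0.164 0.001 0 0 -3.74; -1 0.908 -0.105 0.001 0 0 -3.74; -1 0.913 -0.046 0.001 0 0 -3.74; -1 0.914 0.014 0.001 0 0 -3.74; -1 0.911 0.073 0.001 0 0 -3.74; -1 0.904 0.132 0.001 0 0 -3.74; -1 0.894 0.191 0.001 0 0 -3.74; -1 0.879 0.249 0.001 0 0 -3.74; -1 0.861 0.306 0.001 0 0 -3.74; -1 0.84 0.361 0.001 0 0 -3.74
A [441.6  36.2  59.6] [-0.2 -0.  -0.2 -0. ] [442.3  36.4  60. ] [440.9  36.1  60. ]
B [454.3 -94.8  59.4] [-0.2 -0.  -0.1  0. ] [454.9 -94.7  60. ] [453.6 -94.7  60. ]
C [601.6 -80.8  59.7] [-0.3 -0.  -0.2 -0. ] [602.2 -80.3  60. ] [600.7 -81.1  60. ]
Dd [590.1  48.9  60.3] [-0.4  0.  -0.4 -0. ] [590.7  50.   60. ] [589.5  47.9  60. ]
ring [546.1 -20.   61.2] [-0.  0. -0. -0.] [545.6 -19.3  60. ] [547.1 -20.9  60. ]
knob [638.  -74.4 248.9] [-0.2  0.  -0.2 -0. ]
tip [639.3 -74.5  85.8] [-0.1  0.  -0.  -0. ]
coltop [774.9 -52.8 251.3] [-0.1  0.  -0.  -0. ] [774.9 -52.5 251. ] [775.2 -53.2 251. ]
colbase [781.7 -56.6   9.8] [ 0.1 -0.   0.1  0. ]
muffin_b [627.4 348.6  50. ]
muffin1 [492.5 318.1  50. ]
muffin2 [409.2 358.5  50. ]
jar [695.5 233.7  50. ]
tart [ 479.8 -385.7   50. ]
tin [ 673.8 -320.4   50. ]
purp1 [360.  135.9  50. ]
purp2 [ 281.4 -269.9   50. ]
[array([254.5, 126. ]), array([338.9, 239.5]), array([465. , 138.1]), array([403.6,  36.7])]
```

Call:
move_arm(
  series="-1 0.657 -0.635 0 0 0 -3.74; -1 0.697 -0.591 0 0 0 -3.74; -1 0.734 -0.544 0 0 0 -3.74; -1 0.768 -0.495 0 0 0 -3.74; -1 0.799 -0.444 0 0 0 -3.74; -1 0.826 -0.391 0 0 0 -3.74; -1 0.85 -0.336 0 0 0 -3.74; -1 0.87 -0.28 0 0 0 -3.74; -1 0.887 -0.223 0 0 0 -3.74; -1 0.899 -0.164 0 0 0 -3.74; -1 0.908 -0.105 0 0 0 -3.74; -1 0.913 -0.046 0 0 0 -3.74; -1 0.914 0.014 0 0 0 -3.74; -1 0.911 0.073 0 0 0 -3.74; -1 0.904 0.132 0 0 0 -3.74; -1 0.894 0.191 0 0 0 -3.74; -1 0.879 0.249 0 0 0 -3.74; -1 0.861 0.306 0 0 0 -3.74; -1 0.84 0.361 0 0 0 -3.74",
)

```text
clock: 2.52
eef_pos: [506.7, 99.4, 229.3]
tcp_rot: [-3.14, -0.003, 1.699]
contact_force: [0.1, -0.3, -0.4]
opening: 1.0
```

```bash
python3 plan.py 513.5 73 60 95.2 -1 30; python3 plan.py 513.5 73 10 95.2 -1 25
```

```text
6 -1 -0.115 0.015 0.705 -0.02 -0.03 0.36; -1 -0.114 0.015 0.705 -0.02 -0.03 0.36; -1 -0.114 0.016 0.705 -0.02 -0.03 0.36; -1 -0.114 0.017 0.705 -0.02 -0.03 0.36; -1 -0.113 0.017 0.705 -0.02 -0.03 0.36; -1 -0.113 0.018 0.705 -0.02 -0.03 0.36
9 -1 -0.077 0.01 0.609 -0.01 -0.02 0.24; -1 -0.077 0.01 0.609 -0.01 -0.02 0.24; -1 -0.076 0.011 0.609 -0.01 -0.02 0.24; -1 -0.076 0.011 0.609 -0.01 -0.02 0.24; -1 -0.076 0.011 0.609 -0.01 -0.02 0.24; -1 -0.076 0.011 0.609 -0.01 -0.02 0.24; -1 -0.076 0.011 0.609 -0.01 -0.02 0.24; -1 -0.075 0.012 0.609 -0.01 -0.02 0.24; -1 -0.075 0.012 0.609 -0.01 -0.02 0.24
```

Call:
move_arm(
  series="-1 -0.3 0.03 0 0 0 0.7; -1 -0.3 0.03 0.5 0 0 0.7; -1 0 0.03 0.8 0 0 0.7; -1 0 0 0.8 0 0 0; -1 0 0 0.8 0 0 0; -1 0 0 0.8 0 0 0; -1 0 0 0 0 0 0; -1 0 0 0 0 0 0",
)

```text
clock: 3.52
eef_pos: [513.1, 72.3, 78.2]
tcp_rot: [-3.14, -0.001, 1.658]
contact_force: [-0.8, -0.0, -0.3]
opening: 1.0
```

```bash
python3 plan.py 513.5 74 10 95.2 -1 25
```

```text
3 -1 0.013 0.006 0.568 -0.04 -0.02 -0.06; -1 0.014 0.005 0.568 -0.04 -0.02 -0.06; -1 0.014 0.005 0.568 -0.04 -0.02 -0.06
```

Call:
move_arm(
  series="-1 0.02 0.01 0.5 0 0 0; -1 0.02 0 0.5 0 0 0; -1 0 0 0.3 0 0 0; -1 0 0 0.2 0 0 0; -1 0 0 0 0 0 0; -1 0 0 0 0 0 0",
)

```text
clock: 4.28
eef_pos: [518.5, 73.7, 23.3]
tcp_rot: [3.133, -0.001, 1.657]
contact_force: [0.7, -0.9, 0.1]
opening: 1.0
```

Run:
```python
from h import *
from rig import r,vision
s=r.sense();print(s["eef_pos"],s["contact_force"])
cv2.imwrite("pics/w1.png",vision.grab_frame("wrist")[:,:,::-1]);cv2.imwrite("pics/s1.png",vision.grab_frame("side")[:,:,::-1])
crop("pics/s1.png","pics/s1c.png",240,115,160,130,4)
```

```text
[518.49819714  73.67001838  23.2985124 ] [ 0.66949888 -0.88168936  0.14921836]
```

View pics/s1c.png

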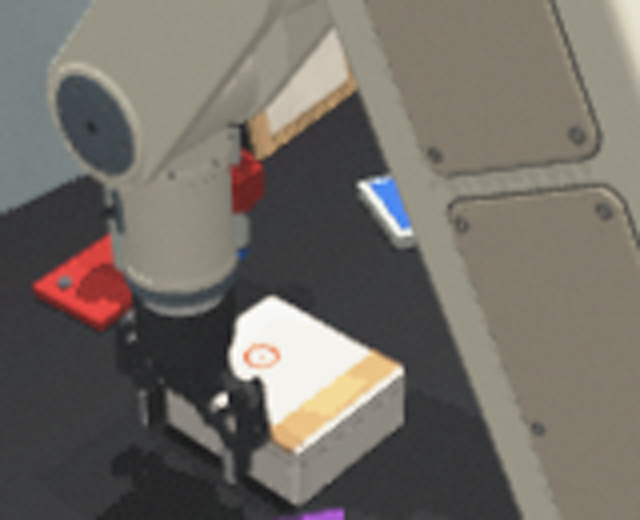

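Call:
move_arm(
  series="-1 0 0 0.2 0.4 0 0; -1 0 0.05 0.1 0 0 0; -1 -0.1 0.05 0 0 0 0; -1 -0.1 0 0 0 0 0; -1 -0.1 0 0 0 0 0; -1 0 0 0 0 0 0; -1 0 0 0 0 0 0",
)

```text
clock: 5.25
eef_pos: [524.2, 61.0, 10.8]
tcp_rot: [3.14, -0.001, 1.657]
contact_force: [-0.6, -0.0, 1.2]
opening: 0.998
```

Call:
move_arm(
  series="-1 0 -0.1 0 0 0 0; -1 -0.05 -0.1 0 0 0 0; -1 -0.08 0 0 0 0 0; -1 -0.08 0 0 0 0 0; -1 -0.08 0 0 0 0 0; -1 -0.08 0 0 0 0 0; -1 0 0 0 0 0 0",
)

```text
clock: 6.12
eef_pos: [516.9, 45.1, 10.9]
tcp_rot: [3.14, -0.002, 1.657]
contact_force: [0.1, 0.3, -0.3]
opening: 0.999
```

Call:
move_arm(
  series="-1 -0.08 0 0 0 0 0; -1 -0.09 0 0 0 0 0; -1 -0.09 0 0 0 0 0; -1 -0.09 0 0 0 0 0; -1 -0.09 0 0 0 0 0; -1 -0.09 0 0 0 0 0; -1 -0.09 0 0 0 0 0; -1 -0.09 0 0 0 0 0",
)

```text
clock: 7.12
eef_pos: [519.6, 15.2, 10.9]
tcp_rot: [3.139, -0.002, 1.657]
contact_force: [0.3, 2.9, -0.2]
opening: 1.002
```

```bash
cat > look.py <<'E'
import sys
from h import *
from rig import r,vision
# ring position on lid (z=60) seen by both cameras by colour, near predicted place; saves pictures
n=sys.argv[1]; s=r.sense(); print(s["clock"],s["eef_pos"].round(1),s["tcp_rot"].round(3),s["contact_force"].round(1))
for c in("scene","side"):
    p=vision.camera_params(c); im=vision.grab_frame(c); cv2.imwrite(f"pics/{c}{n}.png",im[:,:,::-1])
    h=cv2.cvtColor(im,cv2.COLOR_RGB2HSV); w=((h[...,1]<45)&(h[...,2]>140)).astype(np.uint8)
    L=[cv2.convexHull(k) for k in cv2.findContours(w,cv2.RETR_EXTERNAL,cv2.CHAIN_APPROX_NONE)[0] if cv2.contourArea(k)>200]
    for k in L:
        m=np.zeros(w.shape,np.uint8); cv2.fillConvexPoly(m,k,1); m=cv2.erode(m,np.ones((3,3)))
        g=(m>0)&((h[...,0]<18)|(h[...,0]>172))&(h[...,1]>60); 
        if g.sum()<8: continue
        v,u=np.nonzero(g); q=[(u.min()+u.max())/2,(v.min()+v.max())/2]; X=at_z(p,q,60)
        print(c,q,np.ptp(u),np.ptp(v),g.sum(),"->",X[:2].round(1))
E
python3 look.py 2
```

```text
7.125 [519.6  15.2  10.9] [ 3.139e+00 -2.000e-03  1.657e+00] [ 0.3  2.9 -0.2]
scene [np.float64(218.5), np.float64(312.5)] 21 19 117 -> [ 477.9 -381.2]
scene [np.float64(614.0), np.float64(267.0)] 44 26 306 -> [1045.   485.1]
scene [np.float64(341.0), np.float64(260.5)] 20 13 70 -> [561.6 -52.5]
scene [np.float64(448.0), np.float64(236.0)] 14 6 41 -> [694.6 227. ]
scene [np.float64(348.0), np.float64(86.5)] 2 93 8 -> [ 26.5 469.6]
side [np.float64(214.5), np.float64(220.0)] 13 4 28 -> [683.9 238.3]
side [np.float64(315.5), np.float64(198.0)] 3 4 11 -> [544.6 -65.5]
side [np.float64(400.0), np.float64(159.0)] 176 116 528 -> [ 494.5 -457.9]
```

```bash
cat > two.py <<'E'
import sys; from h import *
n=sys.argv[1]
a=cv2.imread(f"pics/scene{n}.png")[205:355,290:390]; b=cv2.imread(f"pics/side{n}.png")[135:255,265:365]
f=lambda i:cv2.resize(i,None,fx=4,fy=4,interpolation=cv2.INTER_CUBIC)
a,b=f(a),f(b); o=np.zeros((600,800,3),np.uint8); o[:,:400]=a; o[:480,400:]=b; cv2.imwrite(f"pics/two{n}.png",o)
E
python3 two.py 2
```

```text
(no output)
```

View pics/two2.png

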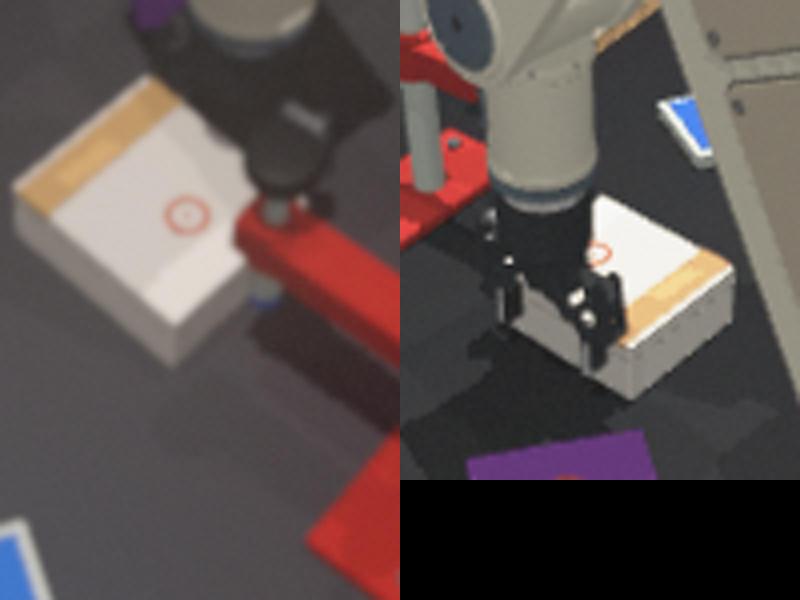

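Both fingers lie on the +y face. In the scene crop the ring is at (187,215), and the lid corners are at (148,75), (14,186) and (174,321).

```bash
cat > st.py <<'E'
import sys; from m import S,ps; from h import *
# args: A B C ring crop pixels (scene crop at 290,205 x4); prints box pose and needed shift
v=list(map(float,sys.argv[1:])); P=[at_z(ps,S(*v[i:i+2]),60)[:2] for i in (0,2,4,6)]
P=[p-np.array([.3,.4]) for p in P]
A,B,C,Rg=P; d1=C-B; y1=np.degrees(np.arctan2(d1[1],d1[0])); d2=A-B; y2=np.degrees(np.arctan2(-d2[0],d2[1])); y=np.radians((y1+y2)/2)
c=(A+C)/2; e=np.array([np.cos(y),np.sin(y)]); T=np.array([638.7,-74.4]); f=np.array([-e[1],e[0]]); rr=(c+25*e+Rg)/2
print("yaws",y1,y2,"len",np.linalg.norm(d1),np.linalg.norm(d2),"centre",c,"ring",Rg,c+25*e,"need along x,y of box",(T-rr)@e,(T-rr)@f)
E
python3 st.py 148 75 14 186 174 321 187 215 | tail -1; python3 st.py 185 46 54 156 216 288 226 181|tail -1
```

```text
yaws 5.309055372016447 5.146422263684232 len 146.923858294859 130.53305227961496 centre [523.3 -59.3] ring [548.4 -57.8] [548.2 -57. ] need along x,y of box 88.48908138776963 -25.17720569971668
yaws 5.595401312850954 5.504252173903664 len 147.99474272598485 131.79531221206375 centre [521.9 -22.3] ring [545.3 -19.7] [546.8 -19.9] need along x,y of box 86.90996121081696 -63.31204867243305
```

Call:
move_arm(
  series="-1 -0.07 0 0 0 0 0; -1 -0.09 0 0 0 0 0; -1 -0.09 0 0 0 0 0; -1 -0.09 0 0 0 0 0; -1 -0.09 0 0 0 0 0; -1 -0.08 0 0 0 0 0; -1 -0.05 0 0 0 0 0; -1 0 0 0 0 0 0",
)

```text
clock: 8.22
eef_pos: [521.6, -8.9, 10.9]
tcp_rot: [3.139, -0.002, 1.657]
contact_force: [-0.4, 1.9, 0.9]
opening: 1.0
```

Call:
move_arm(
  series="-1 -0.03 0 0 0 0 0; -1 0 0 0 0 0 0; -1 0.1 0 0 0 0 0; -1 0.4 0 0 0 0 0; -1 0.4 0 0 0 0 0; -1 0 0 -0.8 0 0 0; -1 0 0 -1 0 0 0; -1 0 0 -1 0 0 0; -1 0 0 -1 0 0 0; -1 0 0 -0.5 0 0 0; -1 0 0 0 0 0 0",
)

```text
clock: 9.6
eef_pos: [516.5, 34.3, 187.4]
tcp_rot: [3.141, -0.002, 1.662]
contact_force: [-0.8, 0.3, -0.8]
opening: 1.0
```

```bash
python3 look.py 3|head -1; python3 two.py 3
```

```text
9.6 [516.5  34.3 187.4] [ 3.141e+00 -2.000e-03  1.662e+00] [-0.8  0.3 -0.8]
```

View pics/two3.png

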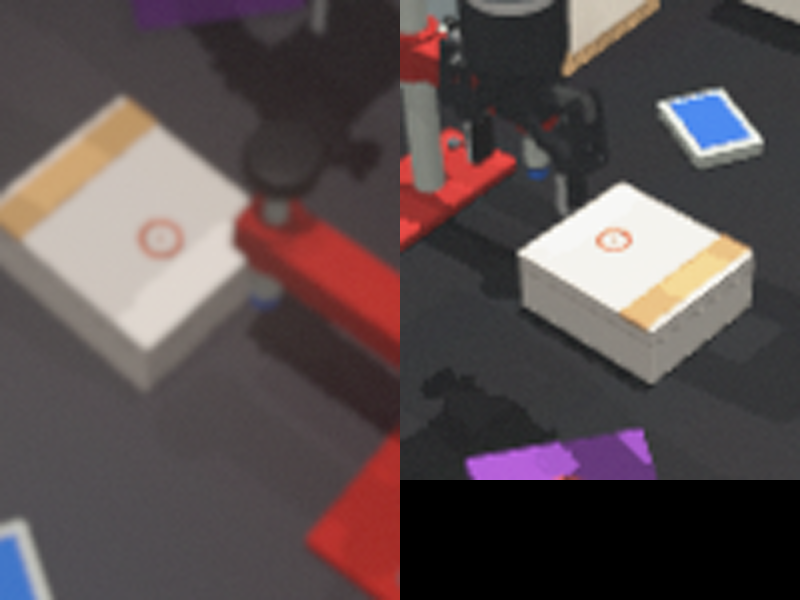

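The box is now about 62 mm further along -y. Ring pixels in the crops are scene (160,239) and side (214,240). Side lid corners are C (223,182), D (118,254), A (252,331) and B (352,252).

```bash
cat > fit.py <<'E'
import sys; from m import S,ps,pd; from h import *
from scipy.optimize import least_squares
F=lambda x,y:np.array([(x+.5)/4-.5+265,(y+.5)/4-.5+135])
L={"A":(-75,65),"B":(-75,-65),"C":(75,-65),"D":(75,65),"R":(25,0)}
def fit(sc,sd):
    def res(q):
        c,s=np.cos(q[2]),np.sin(q[2]); o=[]
        for p,M,obs in((ps,S,sc),(pd,F,sd)):
            for k,uv in obs.items():
                a,b=L[k]; o.append(proj(p,[q[0]+c*a-s*b,q[1]+s*a+c*b,60])[0]-M(*uv))
        return np.concatenate(o)
    f=least_squares(res,[560,-80,.09],x_scale=[10,10,.1]); q=f.x; e=np.array([np.cos(q[2]),np.sin(q[2])]); rg=q[:2]+25*e
    d=np.array([638.7,-74.4])-rg
    print("centre",q[:2],"yaw",np.degrees(q[2]),"ring",rg,"need world",d,"box x,y",d@e,d@[-e[1],e[0]],"res",f.fun.round(1))
E
cat > f3.py <<'E'
from fit import *
fit({"A":(124,96),"C":(147,348),"R":(160,239)},{"A":(252,331),"B":(352,252),"C":(223,182),"D":(118,254),"R":(214,240)})
E
python3 f3.py|tail -3
```

```text
purp2 [ 281.4 -269.9   50. ]
centre [526.5 -85.2] yaw 4.737092010941602 ring [551.4 -83.1] need world [87.3  8.7] box x,y 87.69946733044442 1.4973831290341522 res [-0.6 -0.  -0.1  0.4  0.2  0.  -0.3  0.3  0.4  0.5 -0.4  0.2 -0.1 -0.5
 -0.1  0.2]
```

```bash
python3 plan.py 420 -94 185 185.2 -1 25
```

```text
10 -1 -0.297 -0.266 0.002 -0.01 -0.02 -9; -1 -0.251 -0.31 0.002 -0.01 -0.02 -9; -1 -0.2 -0.345 0.002 -0.01 -0.02 -9; -1 -0.144 -0.372 0.002 -0.01 -0.02 -9; -1 -0.084 -0.39 0.002 -0.01 -0.02 -9; -1 -0.022 -0.398 0.002 -0.01 -0.02 -9; -1 0.041 -0.397 0.002 -0.01 -0.02 -9; -1 0.103 -0.385 0.002 -0.01 -0.02 -9; -1 0.162 -0.365 0.002 -0.01 -0.02 -9; -1 0.217 -0.335 0.001 -0.01 -0.02 -9
```

Call:
move_arm(
  series="-1 -0.297 -0.266 0 0 0 -9; -1 -0.251 -0.31 0 0 0 -9; -1 -0.2 -0.345 0 0 0 -9; -1 -0.144 -0.372 0 0 0 -9; -1 -0.084 -0.39 0 0 0 -9; -1 -0.022 -0.398 0 0 0 -9; -1 0.041 -0.397 0 0 0 -9; -1 0.103 -0.385 0 0 0 -9; -1 0.162 -0.365 0 0 0 -9; -1 0.217 -0.335 0 0 0 -9; -1 0 0 0 0 0 0",
)

```text
clock: 11.08
eef_pos: [409.9, -96.1, 169.5]
tcp_rot: [3.133, -0.031, -2.998]
contact_force: [0.3, -0.3, 0.4]
opening: 0.998
```

```bash
python3 plan.py 420 -94 40 185.2 -1 25
```

```text
6 -1 -0.06 -0.002 0.538 0.08 -0.3 0.5; -1 -0.057 -0.001 0.538 0.08 -0.3 0.5; -1 -0.054 0 0.539 0.08 -0.3 0.5; -1 -0.051 0.001 0.539 0.08 -0.3 0.5; -1 -0.048 0.003 0.539 0.08 -0.3 0.5; -1 -0.046 0.004 0.539 0.08 -0.3 0.5
```

Call:
move_arm(
  series="-1 -0.06 0 0.3 0.08 -0.3 1.5; -1 -0.057 0 0.54 0.08 -0.3 1; -1 -0.054 0 0.54 0.08 -0.3 0.5; -1 -0.051 0 0.54 0.08 -0.3 0; -1 -0.048 0 0.54 0.08 -0.3 0; -1 0 0 0.54 0.08 -0.3 0; -1 0 0 0 0 0 0; -1 0 0 0 0 0 0",
)

```text
clock: 12.08
eef_pos: [419.0, -89.9, 39.2]
tcp_rot: [3.141, -0.002, -3.081]
contact_force: [-0.5, 0.0, 0.0]
opening: 1.001
```

```bash
python3 plan.py 420 -94 10 185.2 -1 15
```

```text
2 -1 -0.01 -0.052 0.364 0.02 -0.07 -0.86; -1 -0.009 -0.052 0.365 0.02 -0.07 -0.86
```

Call:
move_arm(
  series="-1 0 -0.04 0.3 0 0 -0.8; -1 0 -0.04 0.25 0 0 -0.8; -1 0 0 0.1 0 0 0; -1 0 0 0 0 0 0; -1 0 0 0 0 0 0",
)

```text
clock: 12.7
eef_pos: [420.5, -93.5, 12.6]
tcp_rot: [-3.142, 0.0, -3.053]
contact_force: [-0.6, -0.5, -0.2]
opening: 1.0
```

```bash
python3 plan.py 425 -93.6 10 185.2 -1 15
```

```text
1 -1 -0.111 -0.012 0.064 -0.01 0.01 -0.1
```

Call:
move_arm(
  series="-1 -0.07 0 0.05 0 0 -0.1; -1 -0.08 0 0 0 0 0; -1 -0.08 0 0 0 0 0; -1 -0.08 0 0 0 0 0; -1 -0.08 0 0 0 0 0; -1 -0.08 0 0 0 0 0; -1 -0.08 0 0 0 0 0; -1 -0.09 0 0 0 0 0; -1 -0.09 0 0 0 0 0; -1 -0.09 0 0 0 0 0; -1 -0.09 0 0 0 0 0; -1 -0.09 0 0 0 0 0; -1 -0.09 0 0 0 0 0; -1 -0.09 0 0 0 0 0; -1 -0.09 0 0 0 0 0",
)

```text
clock: 14.58
eef_pos: [459.8, -87.2, 8.8]
tcp_rot: [3.136, -0.025, -3.051]
contact_force: [-5.8, -0.6, 5.1]
opening: 1.003
```

```bash
python3 plan.py 528 -83.8 11 185.2 -1 15|cut -c1-60
```

```text
5 -1 -0.341 -0.014 -0.02 0.07 -0.29 0; -1 -0.341 -0.014 -0.0
```

Call:
move_arm(
  series="-1 0.12 0 0 0 0 0; -1 0.05 -0.02 -0.08 0.1 -0.7 0; -1 0 0 -0.05 0.1 -0.6 0; -1 0 0 0 0 0 0; -1 0 0 0 0 0 0",
)

```text
clock: 15.2
eef_pos: [453.6, -88.8, 14.8]
tcp_rot: [3.14, 0.001, -3.051]
contact_force: [0.8, 0.2, -0.3]
opening: 0.996
```

```bash
python3 look.py 4|head -1; python3 two.py 4;python3 plan.py 528 -83.8 14 185.2 -1 15|cut -c1-60
```

```text
15.2 [453.6 -88.8  14.8] [ 3.140e+00  1.000e-03 -3.051e+00] [ 0.8  0.2 -0.3]
5 -1 -0.373 -0.009 0.004 0.02 0.01 0; -1 -0.373 -0.009 0.004
```

View pics/two4.png

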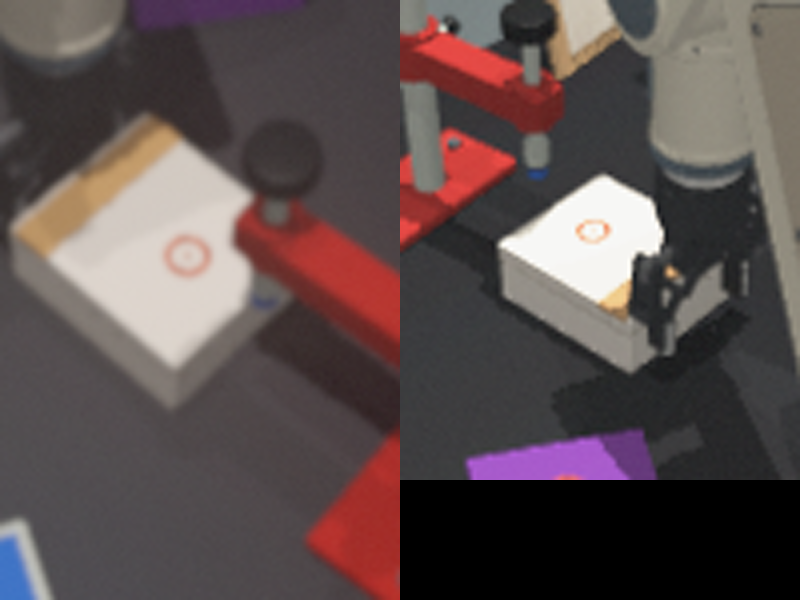

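The fingers lie on the tan end. Ring: scene (187,257), side (193,231). Scene corners are A (148,114), B (13,226) and C (172,365). Side corners are C (203,175), D (99,243) and A (232,330).

```bash
python3 - <<'E' |tail -3
from fit import *
fit({"A":(148,114),"B":(13,226),"C":(172,365),"R":(187,257)},{"C":(203,175),"D":(99,243),"R":(193,231)})
E
```

```text
purp1 [360.  135.9  50. ]
purp2 [ 281.4 -269.9   50. ]
centre [547.8 -80.8] yaw 4.334748080342632 ring [572.8 -78.9] need world [65.9  4.5] box x,y 66.07609805980984 -0.5202833181336568 res [-0.1 -0.6 -0.7 -0.5  0.3  0.9  0.1 -0.  -0.1 -0.1 -0.4 -0.2 -0.   0.1]
```

Call:
move_arm(
  series="-1 -0.05 0 0 0 0 1; -1 -0.06 0 0 0 0 0; -1 -0.07 0 0 0 0 0; -1 -0.08 0 0 0 0 0; -1 -0.08 0 0 0 0 0; -1 -0.08 0 0 0 0 0; -1 -0.08 0 0 0 0 0; -1 -0.08 0 0 0 0 0; -1 -0.08 0 0 0 0 0; -1 -0.08 0 0 0 0 0; -1 -0.08 0 0 0 0 0; -1 -0.08 0 0 0 0 0",
)

```text
clock: 16.8
eef_pos: [478.3, -84.7, 12.5]
tcp_rot: [3.135, -0.025, -3.069]
contact_force: [-5.9, -0.4, 5.8]
opening: 0.996
```

Call:
move_arm(
  series="-1 -0.07 0 -0.03 0 -0.3 0; -1 -0.08 0 -0.03 0 -0.3 0; -1 -0.08 0 -0.03 0 -0.3 0; -1 -0.08 0 -0.03 0 -0.3 0",
)

```text
clock: 17.3
eef_pos: [490.9, -83.6, 16.7]
tcp_rot: [3.135, -0.004, -3.069]
contact_force: [-2.1, 0.3, -1.3]
opening: 0.996
```

Call:
move_arm(
  series="-1 -0.08 0 0 0 -0.15 0; -1 -0.08 0 -0.01 0 -0.15 0; -1 -0.08 0 -0.01 0 -0.15 0; -1 -0.08 0 -0.01 0 -0.15 0; -1 -0.08 0 -0.01 0 -0.15 0; -1 -0.08 0 -0.01 0 -0.15 0",
)

```text
clock: 18.05
eef_pos: [511.4, -82.1, 18.9]
tcp_rot: [3.135, 0.012, -3.069]
contact_force: [-2.2, -0.3, -1.7]
opening: 0.999
```

Call:
move_arm(
  series="-1 -0.07 0 0.02 0 0.2 0; -1 -0.07 0 0.02 0 0.1 0; -1 -0.04 0 0 0 0 0; -1 0 0 0 0 0 0",
)

```text
clock: 18.55
eef_pos: [517.8, -81.5, 17.5]
tcp_rot: [3.134, 0.004, -3.069]
contact_force: [-1.7, 0.6, -1.1]
opening: 1.003
```

```bash
python3 look.py 5|head -1; python3 two.py 5
```

```text
18.55 [517.8 -81.5  17.5] [ 3.134  0.004 -3.069] [-1.7  0.6 -1.1]
```

View pics/two5.png

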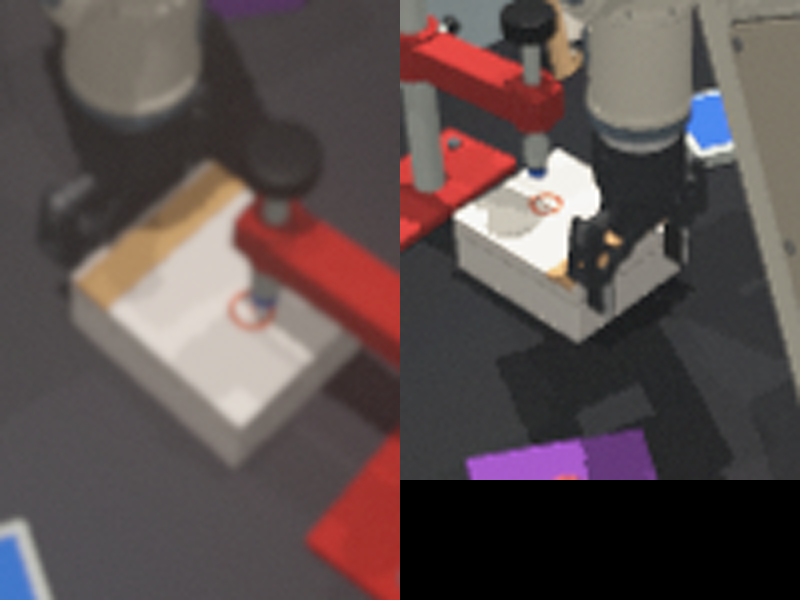

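The ring almost meets the blue stamp: ring at scene (253,309) and side (146,203). Scene corners are A (209,161), B (74,279) and C (237,427). Side corner D is at (54,213).

```bash
python3 - <<'E' |tail -2
from fit import *
fit({"A":(209,161),"B":(74,279),"C":(237,427),"R":(253,309)},{"D":(54,213),"R":(146,203)})
print(tri([(ps,S(253,309)),(pd,F(146,203))]))
E
```

```text
centre [605.1 -76.3] yaw 3.8348473330056114 ring [630.  -74.7] need world [8.7 0.3] box x,y 8.703864523600966 -0.31529864698389215 res [ 0.1 -0.2 -0.8 -0.7  0.6  0.3 -0.3  0.7 -0.5  0.2 -0.1  0.2]
(array([629.3, -73.9,  61.9]), [array([-0.2,  0. ]), array([-0.2, -0. ])])
```

Call:
move_arm(
  series="-1 -0.06 0 0 0 -0.1 0; -1 -0.07 0 0 0 -0.1 0; -1 -0.07 0 0 0 -0.1 0; -1 -0.05 0 0 0 -0.1 0; -1 0 0 0 0 0 0",
)

```text
clock: 19.27
eef_pos: [528.5, -80.7, 17.5]
tcp_rot: [3.134, 0.012, -3.069]
contact_force: [-1.3, 0.1, -1.4]
opening: 0.997
```

Call:
move_arm(
  series="-1 0.15 0 0 0 0.2 0; -1 0.4 0 0 0 0.3 0; -1 0.5 0 0 0 0 0; -1 0.5 0 0 0 0 0; -1 0.2 0 -0.5 0 0 0; -1 0 0 -1 0 0 0; 1 0 0 -1 0 0 0; 1 0 0 -1 0 0 0; 1 0 0 -0.8 0 0 0; 1 0 0 0 0 0 0",
)

```text
clock: 20.52
eef_pos: [448.2, -87.5, 194.1]
tcp_rot: [3.134, 0.002, -3.07]
contact_force: [-0.3, -0.4, -1.1]
opening: 0.143
```

```bash
python3 look.py 6|head -1; python3 two.py 6
```

```text
20.525 [448.2 -87.5 194.1] [ 3.134e+00  2.000e-03 -3.070e+00] [-0.3 -0.4 -1.1]
```

View pics/two6.png

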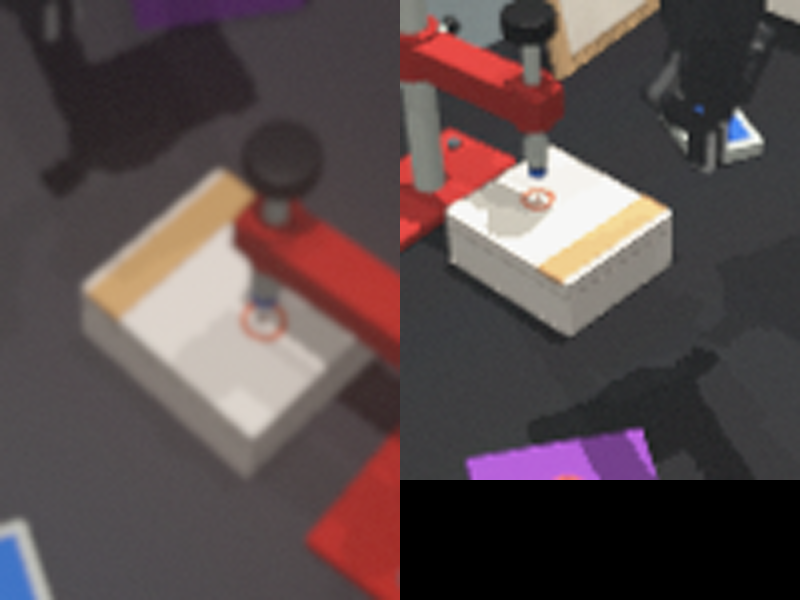

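Ring: scene (263,321), side (138,199). Scene corners are A (221,170), B (83,288) and C (250,437). Side corners are D (47,212), A (170,284) and B (271,211).

```bash
python3 - <<'E' |tail -5
from fit import *
fit({"A":(221,170),"B":(83,288),"C":(250,437),"R":(263,321)},{"D":(47,212),"A":(170,284),"B":(271,211),"R":(138,199)})
print(tri([(ps,S(263,321)),(pd,F(138,199))])[0], tri([(ps,S(264,301)),(pd,F(137,173))])[0])
X=[638.7,-74.4,60]; print((proj(ps,X)[0]+.5-[290,205])*4-.5,(proj(pd,X)[0]+.5-[265,135])*4-.5)
E
python3 plan.py 638 -74.4 275 184 1 34
```

```text
purp2 [ 281.4 -269.9   50. ]
centre [614.7 -75.9] yaw 4.3009496149593645 ring [639.7 -74. ] need world [-1.  -0.4] box x,y -0.9794912440761452 -0.3017552461257941 res [-0.7 -0.3 -0.6 -0.3  0.5  0.5 -0.   0.1 -0.6 -0.6 -0.7  0.2  0.3  0.4
 -0.   0.1]
[639.6 -74.   60.5] [640.  -75.5  87.9]
[261.4 320.8] [139.  199.7]
7 1 -0.684 -0.001 -0.299 0.07 -0.02 0.02; 1 -0.684 -0.001 -0.299 0.07 -0.02 0.02; 1 -0.684 -0.002 -0.298 0.07 -0.02 0.02; 1 -0.684 -0.002 -0.298 0.07 -0.02 0.02; 1 -0.684 -0.002 -0.298 0.07 -0.02 0.02; 1 -0.684 -0.002 -0.298 0.07 -0.02 0.02; 1 -0.684 -0.002 -0.298 0.07 -0.02 0.02
```

Ring is within about 1 mm of the stamp axis. Next I bring the shut gripper over the knob.

Call:
move_arm(
  series="1 0 0 -0.8 0 0 0; 1 0 0 -1 0 0 0; 1 0 0 -0.5 0 0 0; 1 -0.6 0 -0.2 0 0 0; 1 -0.75 0 0 0 0 0; 1 -0.75 0 0 0 0 0; 1 -0.75 0 0 0 0 0; 1 -0.75 0 0 0 0 0; 1 -0.5 0 0 0 0 0; 1 -0.2 0 0 0 0 0; 1 0 0 0 0 0 0",
)

```text
clock: 22.0
eef_pos: [613.1, -74.4, 271.2]
tcp_rot: [3.126, -0.032, -3.071]
contact_force: [0.6, 0.5, -0.6]
opening: 0.001
```

```bash
python3 plan.py 638.7 -74.4 262 184 1 34
```

```text
1 1 -0.645 -0.049 0.208 0.86 -1.84 0.06
```

Call:
move_arm(
  series="1 -0.3 -0.02 0 0.4 -0.9 0; 1 -0.25 -0.02 0 0.4 -0.9 0; 1 -0.05 0 0.1 0 0 0; 1 0 0 0 0 0 0; 1 0 0 0 0 0 0",
)

```text
clock: 22.62
eef_pos: [637.1, -74.5, 266.3]
tcp_rot: [3.141, 0.001, -3.071]
contact_force: [-0.1, 0.4, 0.4]
opening: 0.002
```

```bash
python3 plan.py 638.7 -74.4 255 184 1 34; python3 -c "
from rig import r;print(r.sense()['contact_force'])"
```

```text
1 1 -0.04 -0.001 0.284 0.01 0.05 0.04
[-0.11946489  0.44421058  0.36522311]
```

Call:
move_arm(
  series="1 -0.04 0 0.2 0 0 0; 1 0 0 0.2 0 0 0; 1 0 0 0.15 0 0 0; 1 0 0 0.15 0 0 0; 1 0 0 0.1 0 0 0; 1 0 0 0 0 0 0",
)

```text
clock: 23.38
eef_pos: [639.0, -74.5, 233.1]
tcp_rot: [-3.142, 0.002, -3.071]
contact_force: [-1.1, -0.2, 3.7]
opening: 0.002
```

Call:
move_arm(
  series="1 0 0 0.1 0 0 0; 1 0 0 0.08 0 0 0; 1 0 0 0.05 0 0 0; 1 0 0 0 0 0 0",
)

```text
clock: 23.88
eef_pos: [639.0, -74.5, 224.1]
tcp_rot: [-3.141, 0.002, -3.071]
contact_force: [-1.1, -0.3, 4.8]
opening: 0.002
```

Call:
move_arm(
  series="1 0 0 0.05 0 0 0; 1 0 0 0.03 0 0 0; 1 0 0 0 0 0 0",
)

```text
clock: 24.25
eef_pos: [639.0, -74.5, 222.2]
tcp_rot: [-3.141, 0.003, -3.071]
contact_force: [-2.1, 0.7, 7.0]
opening: 0.002
```

Call:
move_arm(
  series="1 0 0 0.05 0 0 0; 1 0 0 0.05 0 0 0",
)

```text
clock: 24.5
eef_pos: [639.1, -74.5, 220.1]
tcp_rot: [-3.141, 0.003, -3.071]
contact_force: [-4.8, -0.4, 13.6]
opening: 0.001
```

Call:
move_arm(
  series="1 0 0 0.03 0 0 0; 1 0 0 0.01 0 0 0",
)

```text
clock: 24.75
eef_pos: [639.0, -74.4, 221.0]
tcp_rot: [-3.141, 0.004, -3.071]
contact_force: [-3.7, 0.2, 11.6]
opening: -0.002
```

Call:
move_arm(
  series="1 0 0 0.05 0 0 0; 1 0 0 0.05 0 0 0; 1 0 0 0.04 0 0 0",
)

```text
clock: 25.12
eef_pos: [639.1, -74.5, 219.7]
tcp_rot: [-3.141, 0.006, -3.071]
contact_force: [-5.9, 1.4, 15.4]
opening: -0.001
```

Call:
move_arm(
  series="1 0 0 0.042 0 0 0; 1 0 0 0.042 0 0 0; 1 0 0 0.042 0 0 0",
)

```text
clock: 25.5
eef_pos: [639.1, -74.4, 219.5]
tcp_rot: [-3.14, 0.008, -3.071]
contact_force: [-5.4, 1.1, 16.8]
opening: -0.003
```

Call:
move_arm(
  series="1 0 0 0.038 0 0 0; 1 0 0 0.038 0 0 0; 1 0 0 0.038 0 0 0",
)

```text
clock: 25.88
eef_pos: [639.1, -74.4, 219.8]
tcp_rot: [-3.14, 0.01, -3.071]
contact_force: [-5.4, -0.3, 15.1]
opening: -0.004
```

Call:
move_arm(
  series="1 0 0 0.04 0 0 0; 1 0 0 0.04 0 0 0; 1 0 0 0.04 0 0 0",
)

```text
clock: 26.25
eef_pos: [639.1, -74.5, 219.7]
tcp_rot: [-3.14, 0.011, -3.071]
contact_force: [-6.0, 1.6, 15.8]
opening: 0.004
```

Call:
move_arm(
  series="1 0 0 -0.1 0 -0.2 0; 1 0 0 -0.15 0 -0.2 0; 1 0 0 -0.2 0 0 0; 1 0 0 -0.3 0 0 0; 1 0 0 -0.5 0 0 0; 1 0 0 -0.7 0 0 0; 1 0.6 0 -0.2 0 0 0; 1 0.8 0 0 0 0 0; 1 0.8 0 0 0 0 0; 1 0.8 0 0 0 0 0; 1 0.8 0 0 0 0 0; 1 0.3 0 0 0 0 0; 1 0 0 0 0 0 0; 1 0 0 0 0 0 0",
)

```text
clock: 28.0
eef_pos: [469.4, -86.2, 307.8]
tcp_rot: [-3.14, 0.016, -3.071]
contact_force: [0.8, -0.1, 0.6]
opening: 0.002
```

```bash
python3 look.py 7|head -1; python3 two.py 7
```

```text
28.0 [469.4 -86.2 307.8] [-3.14   0.016 -3.071] [ 0.8 -0.1  0.6]
```

View pics/two7.png

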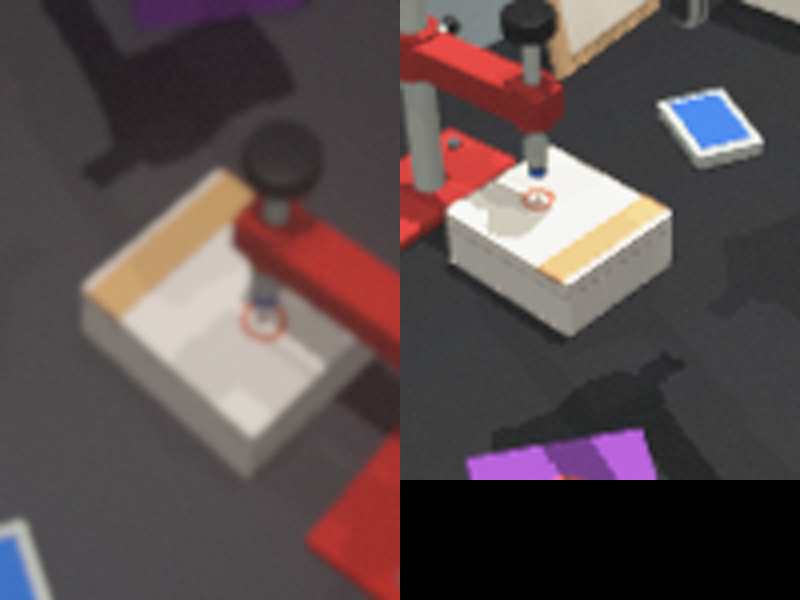

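The knob is back up with its top at scene (284,153), the stamp is clear of the lid, and the ring is unmoved at scene (263,321) and side (138,199). The robot touches nothing.

```bash
python3 -c "
from rig import r;print(r.sign_off())"
```

```text
the job is handed in; nothing more can be done
None
```

The pastry box is under the stamp, the stamp has been pressed and released, and the job is handed in at about 28 s. I was given no verdict.

- **Slide:** I pushed the box about 64 mm sideways and then about 88 mm forward, using the open fingers low on its faces. The two-camera fit puts the ring about 1 mm from the stamp axis.
- **Press:** With the shut gripper I pressed the knob about 29 mm. The wrist read 15–17 N for about 1.1 s, which is about 10–12 N on the lid once the return spring is taken off. The knob came back up.
- **Last check:** The final pictures show the knob up, the stamp clear of the lid and the ring where it was before the press. The ink tin and the nearest purple box look undisturbed. I did not re-measure the muffins, tartlet or jar, but the arm stayed well away from them.

**What went less well:**
- **Forward push:** The gripper pitched slightly under load, so the wrist read about 6 N sideways plus 6 N vertical at times. That is about 8 N in all, under the 15 N limit. I corrected it along the way.
- **Press:** There was about 5–6 N of side load on the knob.
- **Between readings:** Forces were read only at the end of each move, so brief peaks in between were not seen.

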